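Close a paint tin on the bench lid press

TASK

One of the three small tins has its lid standing proud. Put that tin on the bed of the lever press and push it in between the rails until it rests against the back stop under the ram, then pull the hand lever down until it comes up firm and the lid is fully home, without forcing it, and let the lever return all the way up. Leave the finished tin standing in the press and leave the other two tins where they are.

Things in the scene. Friction and masses are not known exactly. Their poses are not given: they have to be found in the camera images.
- press: Bench lid press: grey C-shaped frame, fixed. Origin: on the table under the ram axis; -x points to its open front (towards the robot), +x to the column, z up. Bed: plate 14 mm thick, x -175 to +95, y -65 to +65 mm. Head overhangs the seat: x -35 to +95, y -32 to +32 mm, underside 132, top 188 mm above the table; ram sleeve down to 120 mm
- press_seat (a point): Point on the bed (14 mm above the table) under the ram axis: the centre of the tin's underside goes here when it rests against the V-shaped back stop (14 mm high). The head above leaves no room for an upright gripper: lean the tool back about 40 degrees, hand towards the robot, to push the tin in
- press_mouth (a point): Point on the bare front of the bed (14 mm above the table), 120 mm in front of the seat on the line of the rails: room to set a tin down from above. Side rails, 12 mm high and 63 mm apart inside, run from 58 mm in front of the seat to 26 mm behind it; their flared mouths reach to 81 mm in front of it
- press_foot: Round steel foot, 38 mm across, screwed into the ram's lower end. Origin: centre of its pressing underside. With the lever at rest it is 83 to 91 mm above the table (screw setting varies), so the lever angle at which the lid is home varies too
- press_lever (a joint): Hand lever, rad: 0 at rest (80 degrees above horizontal, held by a spring), growing as the bar is pulled towards the robot and down, at most 1.25. Ram: 30 mm down per rad. The bar takes 3 to 5 N against the spring, about 3 N more while the lid goes in, then stops firmly when the lid is home (between 0.6 and 0.95 rad)
- press_pivot (a point): Point on the lever's hinge axis (parallel to the press's y), level with the middle of the bar: press frame x 30, y 100, z 160 mm
- press_bar (a point): Middle of the black round cross bar at the lever's end, 16 mm diameter, 90 mm long along the press's y, to the left (+y) of the head; 140 mm from the hinge axis. It turns in the fingers' grip as the lever swings
- tin: The tin to close: plain round metal tin, 58 mm diameter, body 46 mm high, about 0.5 kg, with a lid 60 mm across and 4 mm thick whose top stands 60 mm above the underside (a gap of about 10 mm below its edge; closed it is 50 mm high). Origin: centre of the underside, z up
- tin_lid (a joint): Lid of that tin, in m: about 0 standing proud, 0.010 fully home; tight fit, takes about 14 N
- lid_top (a point): Centre of the top of that lid
- closed_tin_a: Identical tin, already closed (lid down on the rim, 50 mm high). Origin: centre of the underside. Leave alone
- closed_tin_b: Second identical closed tin. Leave alone
Mind the look-alikes: they are no part of the job. Leave any blue or orange look-alike of the tin alone.

How it is judged:
On the way, in this order (a step that is already met when the one before it is completed fails the run):
1. the tin stands in the press against the back stop, its lid still proud, the lever still up (distance between tin and press_seat below 0.008 m and angle between tin's own z axis and vertical below 0.06 rad and value of joint tin_lid below 0.004 m and value of joint press_lever below 0.15 rad), for 0.2 s.
2. the lever has pressed the lid home (distance between tin and press_seat below 0.008 m and angle between tin's own z axis and vertical below 0.06 rad and value of joint tin_lid above 0.0085 m and value of joint press_lever above 0.45 rad), for 0.1 s.
3. the lever is back up at rest (value of joint press_lever below 0.06 rad), for 0.2 s.
At the end, for the whole second after the job is handed in: The tin stands upright in the press, its underside's centre within 8 mm of the seat point, its lid at least 8.5 mm down of 10 mm, the lever back within 0.06 rad of rest, all at rest (distance between tin and press_seat below 0.008 m and angle between tin's own z axis and vertical below 0.06 rad and value of joint tin_lid above 0.0085 m and value of joint press_lever below 0.06 rad and linear speed of tin below 0.02 m/s); the robot touches nothing.
It fails at once if a closed tin is moved by more than 25 mm (distance of any of closed_tin_a, closed_tin_b from where it was at the start of the episode above 0.025 m).
It fails at once if the tin is tipped over (angle between tin's own z axis and vertical above 0.9 rad).
It fails at once if the press is forced: the foot presses on the tin with more than 180 N (about 40 N at the bar) (contact force between press_foot and tin above 180 N).
It also fails if it takes over 72 s, if anything falls off the work surface, if the arm or the gripper's body presses on something with over 40 N, if the wrist force passes 120 N, or if a joint passes its speed limit or range.

ROBOT

A 6-joint arm with a two-finger parallel gripper is mounted at the origin on a cart in front of the work surface, level with it; the furniture and walls round the work are solid. World frame = base frame: x ahead of the robot, y to its left, z up, the work surface at z = 0. Lengths are in m, angles in rad, forces in N, time in s.
With the tool pointing down it reaches from about 0.275 to 1 m from the base axis. Payload 8.4 kg.
Tool frame: the origin (TCP) lies at the very end of the fingers, on their centre line; the grasp point (between the pads) lies ctrl.grip_point_offset behind it (ctrl.grip_point_offset is the distance from the TCP to the grasp point, in m); z points along the fingers, y is the direction in which the jaws open and shut (so a half turn about z gives the same grasp; the last joint's range is limited). The gripper opens to 85 mm and grips with 20 to 120 N. Pads are 22 mm wide; open, the fingers measure 114 mm over their backs; the gripper's body (76 mm by 85 mm) begins 54 mm behind the grasp point. The pads swing forward as they close: fully open they stand 13 mm farther back than shut.
Start: joints at [-1.284, 0.353, 1.633, -0, 1.155, -0.002], TCP at [0.178, -0.599, 0.231] pointing down, gripper open.
Joint ranges: [-2.63, 2.63], [-0.92, 2.1], [0.06, 2.66], [-1.3, 4.44], [0, 2.69], [-3.02, 3.02]. Speed limits (rad/s): [2.22, 2.22, 2.79, 3.14, 3.14, 3.14].

INTERFACE

Orientations are given as a unit quaternion [x, y, z, w].
In Python, from rig import ctrl, eyes gives the robot as it stands.
- The arm moves only by the tool servo_tool, never from a script. Its argument "targets" is a list of rows, each a list of 7 numbers: the shift along the tool's x, y, z in m, then the turn, a rotation vector about the tool's x, y, z in rad, then the opening, from 0 (shut) to 1 (fully open). A call has 1 to 12 rows; each row is the pose to reach, as a shift and turn from the pose commanded when the call began, along the tool's axes at that moment; what a row does not reach only later rows make up. A row lasts 1/10 s, in which the tool goes at most 50 mm and 8.59 degrees, less where a joint would pass 70% of its speed; a pose out of reach is approached as far as the arm can. A call with a gripper value outside its range is refused whole. The fingers move at their own pace and stop on an object; the grip force is fixed at half the most. Time passes only in rows, so rows that repeat a pose let the fingers close. It gives the time, the measured TCP pose, the force and the opening at its end, in the units of the state.
- ctrl.observe(): the state, without advancing time (a new reading comes with each control period).
- eyes.camera(name): name is "scene" or "top" or "wrist"; returns a dict with "pixels" (420x560x3 uint8, red, green, blue), "range_z" (420x560 float32, m along the optical axis (not along the pixel's ray), 0 where there is no reading), "fx", "fy", "cx", "cy" (pixels), "eye" and "attitude" of the camera in the world; the wrist camera has in their place "tool_from_camera" (4x4, takes a point from camera to tool coordinates, whose origin is the TCP and whose axes are the flange's). Camera axes: x right, y down, z forward; pixel columns grow to the right and rows downward; lengths in m; the calibration is good to about 2 mm. A picture is of the moment at which its call begins: read the wrist's pose just before it.
- ctrl.sign_off(): hands the job in, once; it reports no verdict.
The state is a dict: "time": time; "qpos": joint angles; "joint_velocities": joint speeds; "tau": joint torques, N m; "eef_pos": TCP position; "tcp_rot": TCP orientation; "ft_force": force on the tool from outside, world axes, zero at the start; "torque": the same for the moment, N m; "opening": finger opening in m.
Only numpy, scipy, OpenCV 4.12 (cv2) and the standard library are available. Lean on these libraries where they do the work, as an engineer would, in place of code of your own. Each camera call takes 0.05 s, during which the arm holds its last target. There are 200 camera calls.

## Working session

There is one attempt and no reset: what is moved stays moved. The work goes in short steps, Python scripts to look and compute and a tool call to move; the robot and the scene stay as the last step left them, time stands still between calls to the robot, and variables do not carry over. Pictures are saved under pics/ and viewed, about 8 in all and at most 12, crops included, and the job is handed in when it is done.

Besides the shell and the picture viewer there is one more tool, called as name(argument=value, ...) on one line, values as JSON. servo_tool: Moves the arm, as the interface text tells. Its arguments: {"type":"object","properties":{"targets":{"type":"array"}},"required":["targets"]}

```bash
mkdir -p pics; ls
cat > h.py <<'E'
import numpy as np, cv2
from rig import ctrl, eyes
from scipy.spatial.transform import Rotation as R
def pts(c):
    z=c["range_z"]; v,u=np.mgrid[:z.shape[0],:z.shape[1]]
    p=np.stack([(u-c["cx"])/c["fx"]*z,(v-c["cy"])/c["fy"]*z,z],-1)
    return p
def att(a):
    a=np.array(a,float); return a if a.shape==(3,3) else R.from_quat(a.ravel()).as_matrix()
def world(c):
    return pts(c)@att(c["attitude"]).T+np.array(c["eye"])
def wworld(c,s):
    T=np.array(c["tool_from_camera"]); p=pts(c)@T[:3,:3].T+T[:3,3]
    return p@R.from_quat(s["tcp_rot"]).as_matrix().T+np.array(s["eef_pos"])
def save(c,n): cv2.imwrite("pics/"+n+".png",cv2.cvtColor(c["pixels"],cv2.COLOR_RGB2BGR))
E
python3 - <<'E'
from h import *
s=ctrl.observe();print(s,ctrl.grip_point_offset)
for n in("top","scene"):
    c=eyes.camera(n);save(c,n+"0");print(n,c["eye"],c["attitude"],c["fx"],c["cx"],c["cy"])
    np.savez(n+"0.npz",**{k:c[k] for k in c})
E
```

```text
pics
{'time': 0.0, 'qpos': array([-1.28437726e+00,  3.53662975e-01,  1.63409789e+00, -2.23199767e-05,
        1.15520630e+00, -2.42940266e-03]), 'joint_velocities': array([ 4.29420323e-05, -1.24276933e-03, -1.64913420e-03, -2.60511324e-05,
        3.96599722e-05, -3.48611554e-04]), 'tau': array([ 7.90316280e-04, -6.05234957e+01, -3.42065299e+01,  7.03938582e-06,
        9.42388811e-03,  3.99236868e-06]), 'eef_pos': array([ 0.17787674, -0.59867601,  0.23056793]), 'tcp_rot': array([ 9.89588052e-01,  1.43927114e-01, -1.07363227e-04, -6.78893518e-04]), 'ft_force': array([-0.19466882,  0.40846337,  0.51881151]), 'torque': array([-0.00738865,  0.0441583 ,  0.01628845]), 'opening': 0.08563342329020154} 0.0187
top [ 0.44494471 -0.08051278  1.09151475] [ 0.70634327 -0.70366681  0.0660779  -0.03957164] 381.35009611688344 286.9171031298593 207.55209199676113
scene [0.2421649  0.52310788 0.93853205] [-0.22628242  0.9010992  -0.35601196  0.10035924] 421.10189877055313 280.99053740137794 201.39642608361737
```

View pics/top0.png

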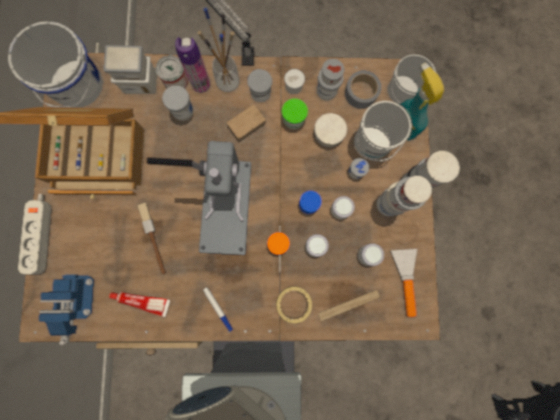

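View pics/scene0.png

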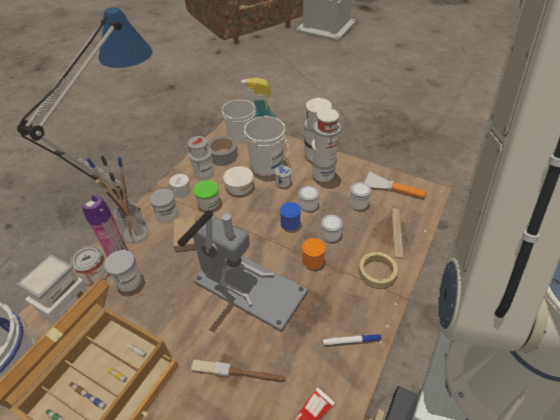

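The top view shows the three white-lidded tins at (343,208), (317,246) and (371,255). The press bed spans about (203-250, 165-252), the head is at (220,170) and the lever bar at (150-195,162).

Run:
```python
from h import *
for n,seeds in(("top",[(343,208),(317,246),(371,255)]),("scene",[(309,197),(331,228),(360,193)])):
    c=dict(np.load(n+"0.npz")); W=world(c)
    for u,v in seeds:
        w=W[v-22:v+28,u-22:u+23].reshape(-1,3); c0=W[v,u]
        m=(np.hypot(*(w-c0)[:,:2].T)<.04)&(w[:,2]>.035)
        h=np.percentile(w[m,2],80); t=w[m&(abs(w[:,2]-h)<.005)]
        (a,r)=cv2.minEnclosingCircle(t[:,:2].astype(np.float32))
        print(n,u,v,"top z",np.round(h,4),"med",np.median(t[:,:2],0).round(4),"circ",np.round(a,4),round(r,4),len(t))
c=dict(np.load("top0.npz")); W=world(c)
def rect(lo,hi,box,lbl):
    m=(W[...,2]>lo)&(W[...,2]<hi); mm=np.zeros_like(m); u0,v0,u1,v1=box; mm[v0:v1,u0:u1]=1; m&=mm
    p=W[m][:,:2].astype(np.float32); r=cv2.minAreaRect(p); print(lbl,r,len(p),"\n",cv2.boxPoints(r).round(4).tolist(),W[m].mean(0))
rect(.009,.022,(195,150,258,260),"bed")
rect(.178,.198,(195,135,250,205),"headtop")
m=np.zeros(W.shape[:2],bool); m[150:172,140:200]=1
w=W[m&(W[...,2]>.2)]; print("bar", w.min(0),w.max(0),np.median(w,0))
```

```text
top 343 208 top z 0.0514 med [ 0.6059 -0.2756] circ [ 0.6064 -0.2754] 0.03 342
top 317 246 top z 0.0515 med [ 0.4991 -0.2014] circ [ 0.4992 -0.2006] 0.0299 355
top 371 255 top z 0.0611 med [ 0.4747 -0.3503] circ [ 0.4743 -0.3509] 0.0301 369
scene 309 197 top z 0.0514 med [ 0.6041 -0.2703] circ [ 0.6046 -0.2716] 0.0306 200
scene 331 228 top z 0.0513 med [ 0.497 -0.195] circ [ 0.4987 -0.1981] 0.0291 230
scene 360 193 top z 0.0606 med [ 0.4732 -0.3471] circ [ 0.4736 -0.349 ] 0.0302 209
bed ((0.6116855144500732, 0.0565384216606617), (0.13023722171783447, 0.2695232331752777), 87.23419189453125) 2924 
 [[0.4738999903202057, -0.0020000000949949026], [0.7430999875068665, -0.014999999664723873], [0.7494000196456909, 0.11509999632835388], [0.48019999265670776, 0.12809999287128448]] [0.57632443 0.0511209  0.01391864]
headtop ((0.6810896396636963, 0.058735303580760956), (0.1299925446510315, 0.08268141001462936), 0.9090294241905212) 1249 
 [[0.6154000163078308, 0.0989999994635582], [0.6168000102043152, 0.01640000008046627], [0.7466999888420105, 0.018400000408291817], [0.7454000115394592, 0.10109999775886536]] [0.68134198 0.05150842 0.18730735]
bar [ 0.44494471 -0.08051278  0.20377577] [0.67731966 0.18677909 1.09151475] [0.66049097 0.13194822 0.30370889]
```

```bash
cat >> h.py <<'E'
YAW=-0.0483; PO=np.array([.6517,.0546,0.])
def P(x,y,z): return PO+R.from_euler('z',YAW).apply([x,y,z])
def tool(tilt=0,yaw=YAW): # tilt>0: hand leans back to robot, fingertips forward
    return R.from_euler('z',yaw)*R.from_euler('y',-tilt)*R.from_euler('x',np.pi)
def delta(p,r,s=None):
    s=s or ctrl.observe(); q=R.from_quat(s["tcp_rot"])
    print(np.round(q.inv().apply(np.array(p)-s["eef_pos"]),4).tolist(),(q.inv()*r).as_rotvec().round(4).tolist())
def st():
    s=ctrl.observe();print(round(s["time"],2),s["eef_pos"].round(4),s["qpos"].round(3),s["ft_force"].round(1),s["opening"]); return s
E
python3 - <<'E'
from h import *
st(); delta([.474,-.350,.12],tool()); print(tool(.7).as_matrix()[:,2],P(-.12,0,.014),P(.03,.1,.16))
E
```

```text
0.1 [ 0.1779 -0.5987  0.2306] [-1.284  0.354  1.634 -0.     1.155 -0.002] [-0.5  0.5 -0.5] 0.08512567082240884
[0.3547, -0.1539, 0.1108] [-0.0012, 0.0002, 0.3371]
[ 0.64346639 -0.03110362 -0.76484219] [0.53183995 0.06039375 0.014     ] [0.68649314 0.15303494 0.16      ]
```

servo_tool(targets=[[0.03, -0.013, 0.009, 0, 0, 0.03, 1], [0.06, -0.026, 0.018, 0, 0, 0.06, 1], [0.1, -0.043, 0.03, 0, 0, 0.1, 1], [0.14, -0.06, 0.044, 0, 0, 0.14, 1], [0.18, -0.078, 0.056, 0, 0, 0.18, 1], [0.22, -0.095, 0.069, 0, 0, 0.22, 1], [0.26, -0.113, 0.081, 0, 0, 0.26, 1], [0.3, -0.13, 0.094, 0, 0, 0.3, 1], [0.335, -0.145, 0.105, 0, 0, 0.32, 1], [0.355, -0.154, 0.111, 0, 0, 0.337, 1], [0.355, -0.154, 0.111, 0, 0, 0.337, 1], [0.355, -0.154, 0.111, 0, 0, 0.337, 1]])

```text
time: 1.3
eef_pos: [0.4742, -0.3501, 0.12]
tcp_rot: [1.0, -0.023, -0.0, -0.0]
ft_force: [-0.2, -0.2, 0.2]
opening: 0.0852
```

Run:
```python
from h import *
s=st(); c=eyes.camera("wrist"); save(c,"w1"); W=wworld(c,s)
m=(W[...,2]>.054)&(W[...,2]<.067)&(np.hypot(W[...,0]-.474,W[...,1]+.35)<.05)
print(m.sum()); 
if m.sum()>50: print(cv2.minEnclosingCircle(W[m][:,:2].astype(np.float32)),np.median(W[m],0))
delta([.474,-.350,.008],tool())
```

```text
1.3 [ 0.4742 -0.3501  0.12  ] [-0.638  0.426  1.804 -0.     0.913  0.979] [-0.2 -0.2  0.2] 0.08522709436337042
4937
((0.473381370306015, -0.3530282974243164), 0.030038250610232353) [ 0.47488129 -0.3530497   0.05991197]
[0.0001, -0.0007, 0.1122] [0.0, 0.0005, 0.0007]
```

servo_tool(targets=[[0, 0.002, 0.02, 0, 0, 0, 1], [0, 0.002, 0.045, 0, 0, 0, 1], [0, 0.002, 0.07, 0, 0, 0, 1], [0, 0.002, 0.095, 0, 0, 0, 1], [0, 0.002, 0.112, 0, 0, 0, 1], [0, 0.002, 0.112, 0, 0, 0, 1], [0, 0.002, 0.112, 0, 0, 0, 0.5], [0, 0.002, 0.112, 0, 0, 0, 0.5], [0, 0.002, 0.112, 0, 0, 0, 0.5], [0, 0.002, 0.112, 0, 0, 0, 0.5], [0, 0.002, 0.112, 0, 0, 0, 0.5], [0, 0.002, 0.112, 0, 0, 0, 0.5]])

```text
time: 2.55
eef_pos: [0.4748, -0.3532, 0.01]
tcp_rot: [1.0, -0.024, 0.001, 0.001]
ft_force: [-3.2, -0.6, 5.7]
opening: 0.0566
```

servo_tool(targets=[[0, 0, -0.01, 0, 0, 0, 0.5], [0, 0, -0.03, 0, 0, 0, 0.5], [0, 0, -0.06, 0, 0, 0, 0.5], [0, 0, -0.09, 0, 0, 0, 0.5], [0, 0, -0.115, 0, 0, 0, 0.5], [0, 0, -0.115, 0, 0, 0, 0.5], [0, 0, -0.115, 0, 0, 0, 0.5]])

```text
time: 3.25
eef_pos: [0.4742, -0.3523, 0.1234]
tcp_rot: [1.0, -0.024, 0.0, 0.0]
ft_force: [0.6, -0.5, -7.0]
opening: 0.057
```

Run:
```python
from h import *
s=st(); delta(P(-.12,0,.125),tool()); c=eyes.camera("wrist"); save(c,"w2")
```

```text
3.25 [ 0.4742 -0.3523  0.1234] [-0.641  0.422  1.8    0.     0.919  0.977] [ 0.6 -0.5 -7. ] 0.05700511061415455
[0.0377, -0.4149, -0.0017] [0.0004, -0.0006, 0.0001]
```

View pics/w2.png

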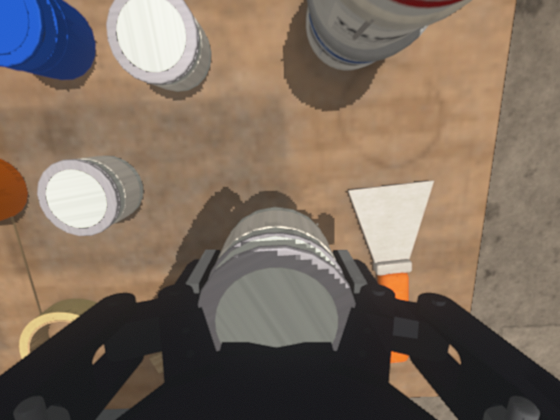

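The tin is held between the pads with its lid still proud (lid centred at (277,300)), and the wrist force shows its weight. Next I carry it over to the mouth.

servo_tool(targets=[[0.001, -0.01, 0, 0, 0, 0, 0.5], [0.003, -0.03, 0, 0, 0, 0, 0.5], [0.006, -0.065, 0, 0, 0, 0, 0.5], [0.01, -0.105, 0, 0, 0, 0, 0.5], [0.014, -0.15, 0, 0, 0, 0, 0.5], [0.018, -0.2, 0, 0, 0, 0, 0.5], [0.023, -0.25, 0, 0, 0, 0, 0.5], [0.027, -0.3, 0, 0, 0, 0, 0.5], [0.031, -0.345, 0, 0, 0, 0, 0.5], [0.035, -0.38, 0, 0, 0, 0, 0.5], [0.038, -0.405, 0, 0, 0, 0, 0.5], [0.038, -0.415, 0, 0, 0, 0, 0.5]])

```text
time: 4.5
eef_pos: [0.5315, 0.0631, 0.122]
tcp_rot: [1.0, -0.023, -0.001, -0.0]
ft_force: [0.4, -0.1, -5.3]
opening: 0.0567
```

Run:
```python
from h import *
s=st(); delta(P(-.12,0,.026),tool()); c=eyes.camera("wrist"); save(c,"w3"); np.savez("w3.npz",**c)
W=wworld(c,s)
from h import YAW,PO
L=R.from_euler('z',-YAW).apply((W-PO).reshape(-1,3)).reshape(W.shape)
# head top/front and rails
m=(L[...,2]>.176)&(L[...,2]<.195)&(L[...,0]<.1)&(L[...,0]>-.08)&(abs(L[...,1])<.06)
if m.sum(): print("head x0,y",m.sum(),np.percentile(L[m],[1,50,99],axis=0).round(4))
for x0,x1 in((-.078,-.06),(-.055,-.04)):
    m=(L[...,2]>.0225)&(L[...,2]<.029)&(L[...,0]>x0)&(L[...,0]<x1)&(abs(L[...,1])<.06)
    a=L[m]; print(x0,m.sum(), *(np.percentile(a[g],[2,50,98],axis=0)[:,1].round(4) for g in (a[:,1]>0,a[:,1]<0) if g.sum()))
m=(L[...,2]>.008)&(L[...,2]<.02)&(abs(L[...,0]+.1)<.05)&(abs(L[...,1])<.1)
print("bed",m.sum(),np.percentile(L[m],[.5,50,99.5],axis=0).round(4))
```

```text
4.5 [0.5315 0.0631 0.122 ] [1.150e-01 3.510e-01 1.919e+00 1.000e-03 8.740e-01 1.731e+00] [ 0.4 -0.1 -5.3] 0.056732477433300725
[0.0006, 0.0027, 0.096] [-0.0003, 0.0019, 0.0025]
head x0,y 15107 [[-0.0363 -0.0295  0.177 ]
 [-0.0305 -0.0012  0.1858]
 [-0.0247  0.0274  0.1889]]
-0.078 559 [0.0328 0.0416 0.0502] [-0.054  -0.045  -0.0363]
-0.055 513 [0.0299 0.0344 0.0395] [-0.0428 -0.0379 -0.0334]
bed 13540 [[-0.1485 -0.0655  0.0113]
 [-0.0925 -0.0033  0.0139]
 [-0.0505  0.0621  0.0157]]
```

View pics/w3.png

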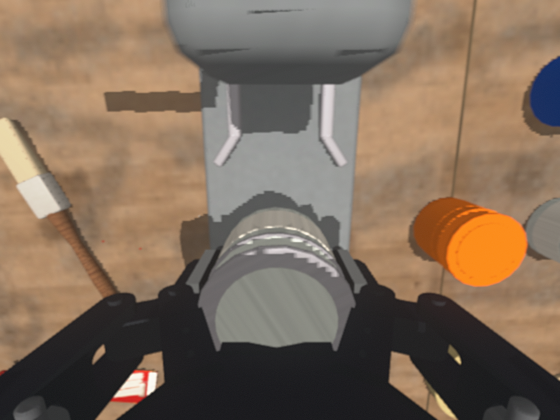

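servo_tool(targets=[[0, 0.004, 0.01, 0, 0, 0, 0.5], [0, 0.004, 0.03, 0, 0, 0, 0.5], [0, 0.004, 0.055, 0, 0, 0, 0.5], [0, 0.004, 0.075, 0, 0, 0, 0.5], [0, 0.004, 0.088, 0, 0, 0, 0.5], [0, 0.004, 0.093, 0, 0, 0, 0.5], [0, 0.004, 0.096, 0, 0, 0, 0.5], [0, 0.004, 0.098, 0, 0, 0, 0.5], [0, 0.004, 0.098, 0, 0, 0, 0.5], [0, 0.004, 0.098, 0, 0, 0, 0.5]])

```text
time: 5.55
eef_pos: [0.5326, 0.0564, 0.0259]
tcp_rot: [1.0, -0.024, 0.001, -0.0]
ft_force: [-0.5, -1.2, -6.6]
opening: 0.0569
```

servo_tool(targets=[[0, -0.002, 0.001, 0, 0, 0, 0.5], [0, -0.002, 0.002, 0, 0, 0, 0.5], [0, -0.002, 0.003, 0, 0, 0, 0.5], [0, -0.002, 0.003, 0, 0, 0, 0.5]])

```text
time: 5.95
eef_pos: [0.5326, 0.0587, 0.024]
tcp_rot: [1.0, -0.024, 0.0, -0.0]
ft_force: [-5.4, 1.2, 15.3]
opening: 0.0566
```

servo_tool(targets=[[0, 0, -0.001, 0, 0, 0, 1], [0, 0, -0.001, 0, 0, 0, 1], [0, 0, -0.001, 0, 0, 0, 1], [0, 0, -0.001, 0, 0, 0, 1], [0, 0, -0.001, 0, 0, 0, 1], [0, 0, -0.015, 0, 0, 0, 1], [0, 0, -0.04, 0, 0, 0, 1], [0, 0, -0.07, 0, 0, 0, 1], [0, 0, -0.1, 0, 0, 0, 1], [0, 0, -0.13, 0, 0, 0, 1], [0, 0, -0.14, 0, 0, 0, 1], [0, 0, -0.14, 0, 0, 0, 1]])

```text
time: 7.15
eef_pos: [0.5333, 0.0584, 0.1643]
tcp_rot: [1.0, -0.024, 0.002, -0.0]
ft_force: [-0.5, 0.0, -0.3]
opening: 0.0855
```

```bash
sed -i 's/PO=np.array(\[.6517,.0546,0.\])/PO=np.array([.6515,.0531,0.])/' h.py
python3 - <<'E'
from h import *
s=st(); c=eyes.camera("wrist"); save(c,"w4"); W=wworld(c,s)
m=(W[...,2]>.068)&(W[...,2]<.082)&(np.hypot(W[...,0]-.532,W[...,1]-.059)<.05)
a=cv2.minEnclosingCircle(W[m][:,:2].astype(np.float32)); print(a,np.median(W[m],0))
print("press frame",R.from_euler('z',-YAW).apply(np.r_[a[0],0]-PO))
print(P(-.12,0,0)); delta(P(-.23,0,.16),tool(.7)); delta(P(-.2,0,.04),tool(.7));delta(P(-.16,0,.04),tool(.7))
E
```

```text
7.15 [0.5333 0.0584 0.1643] [0.106 0.292 1.889 0.    0.957 1.725] [-0.5  0.  -0.3] 0.08545662401819544
((0.5312217473983765, 0.05828991159796715), 0.029966523870825768) [0.53253872 0.05801101 0.07398344]
press frame [-0.12038856 -0.00062332  0.        ]
[0.53163995 0.05889375 0.        ]
[-0.1107, -0.0006, 0.0027] [-0.0002, 0.6987, 0.0]
[-0.0809, -0.0005, 0.1227] [-0.0002, 0.6987, 0.0]
[-0.0409, -0.0005, 0.1228] [-0.0002, 0.6987, 0.0]
```

servo_tool(targets=[[-0.02, -0.001, 0.0, 0, 0.12, 0, 0.3], [-0.045, -0.001, 0.0, 0, 0.24, 0, 0.3], [-0.07, -0.001, 0.0, 0, 0.36, 0, 0.3], [-0.09, -0.001, 0.0, 0, 0.48, 0, 0.3], [-0.1, -0.001, 0.0, 0, 0.6, 0, 0.3], [-0.1, -0.001, 0.02, 0, 0.699, 0, 0.3], [-0.09, -0.001, 0.05, 0, 0.699, 0, 0.3], [-0.08, -0.001, 0.08, 0, 0.699, 0, 0.3], [-0.075, -0.001, 0.11, 0, 0.699, 0, 0.3], [-0.07, -0.001, 0.125, 0, 0.699, 0, 0.3], [-0.07, -0.001, 0.129, 0, 0.699, 0, 0.3], [-0.07, -0.001, 0.129, 0, 0.699, 0, 0.3]])

```text
time: 8.4
eef_pos: [0.4635, 0.0354, 0.1584]
tcp_rot: [0.95, -0.017, 0.312, 0.002]
ft_force: [-0.0, -0.5, 0.1]
opening: 0.0253
```

Run:
```python
from h import *
s=st(); print(R.from_euler('z',-YAW).apply(s["eef_pos"]-PO))
for x in (-.16,-.05,-.032): delta(P(x,0,.035),tool(.7))
```

```text
8.4 [0.4635 0.0354 0.1584] [ 0.149  0.016  2.47  -1.295  0.107  3.017] [-0.  -0.5  0.1] 0.025274562577367026
[-0.18693448 -0.02671015  0.15835004]
[-0.0511, -0.0255, 0.1157] [-0.0138, 0.0665, 0.0067]
[0.0375, -0.024, 0.1808] [-0.0138, 0.0665, 0.0067]
[0.052, -0.0237, 0.1915] [-0.0138, 0.0665, 0.0067]
```

```bash
cat > kin.py <<'E'
from h import *
D=[(.3537,1.6341,1.1552,.1779,-.5987,.2306),(.426,1.804,.913,.4742,-.3501,.12),(.422,1.8,.919,.4742,-.3523,.1234),(.351,1.919,.874,.5315,.0631,.122),(.292,1.889,.957,.5333,.0584,.1643)]
A=[];b=[]
for a,c,d,x,y,z in D:
    A.append([1,0,np.sin(a),np.sin(a+c),np.cos(a),np.cos(a+c),np.sin(a+c+d)*1]);b.append(np.hypot(x,y))
s=ctrl.observe();q=s["qpos"];t=R.from_quat(s["tcp_rot"]).apply([0,0,1])
# unknowns r0,zs',L1,L2,Lt ; tool down => z eq gives zs-Lt combined, current pose separates
A=[];b=[]
for a,c,d,x,y,z in D:
    A+= [[1,0,np.sin(a),np.sin(a+c),np.sin(a+c+d)],[0,1,np.cos(a),np.cos(a+c),np.cos(a+c+d)]]; b+=[np.hypot(x,y),z]
a,c=q[1],q[2];x,y,z=s["eef_pos"]; th=np.hypot(t[0],t[1])
A+=[[1,0,np.sin(a),np.sin(a+c),t[0]*np.cos(q[0])+t[1]*np.sin(q[0])],[0,1,np.cos(a),np.cos(a+c),t[2]]]; b+=[x*np.cos(q[0])+y*np.sin(q[0]),z]
A=np.array(A);b=np.array(b)
k,*_=np.linalg.lstsq(A,b,rcond=None); print("r0,zs,L1,L2,Lt",k.round(4),"res mm",(1e3*(A@k-b)).round(1))
r0,zs,L1,L2,Lt=k
for X in(-.2,-.16,-.1,-.03):
  for zz in (.035,.06):
    p=P(X,0,zz); o=[]
    for tl in(.3,.4,.5,.6,.7):
        r=np.hypot(p[0],p[1])-Lt*np.sin(tl)-r0; h=zz+Lt*np.cos(tl)-zs; D2=r*r+h*h
        J3=np.arccos((D2-L1**2-L2**2)/(2*L1*L2)); J2=np.arctan2(r,h)-np.arctan2(L2*np.sin(J3),L1+L2*np.cos(J3))
        o.append((round(J2,2),round(J3,2),round(np.pi-tl-J2-J3,2)))
    print(X,zz,o)
E
python3 kin.py
```

```text
r0,zs,L1,L2,Lt [-0.0362  0.1999  0.6097  0.4794  0.3426] res mm [-11.8   4.6   4.8  -1.    4.2  -0.4   4.3  -0.6  -3.1   2.3   1.6  -4.8]
-0.2 0.035 [(np.float64(0.28), np.float64(2.38), np.float64(0.19)), (np.float64(0.27), np.float64(2.45), np.float64(0.02)), (np.float64(0.28), np.float64(2.52), np.float64(-0.15)), (np.float64(0.3), np.float64(2.59), np.float64(-0.35)), (np.float64(0.35), np.float64(2.66), np.float64(-0.57))]
-0.2 0.06 [(np.float64(0.23), np.float64(2.36), np.float64(0.26)), (np.float64(0.21), np.float64(2.43), np.float64(0.1)), (np.float64(0.21), np.float64(2.5), np.float64(-0.07)), (np.float64(0.23), np.float64(2.57), np.float64(-0.26)), (np.float64(0.27), np.float64(2.64), np.float64(-0.47))]
-0.16 0.035 [(np.float64(0.32), np.float64(2.3), np.float64(0.22)), (np.float64(0.31), np.float64(2.37), np.float64(0.06)), (np.float64(0.31), np.float64(2.44), np.float64(-0.12)), (np.float64(0.33), np.float64(2.51), np.float64(-0.3)), (np.float64(0.37), np.float64(2.58), np.float64(-0.51))]
-0.16 0.06 [(np.float64(0.27), np.float64(2.28), np.float64(0.29)), (np.float64(0.
[... 681 characters left out ...]
), (np.float64(0.33), np.float64(2.38), np.float64(-0.17)), (np.float64(0.35), np.float64(2.45), np.float64(-0.35))]
-0.03 0.035 [(np.float64(0.46), np.float64(2.04), np.float64(0.34)), (np.float64(0.44), np.float64(2.11), np.float64(0.18)), (np.float64(0.44), np.float64(2.19), np.float64(0.02)), (np.float64(0.44), np.float64(2.26), np.float64(-0.16)), (np.float64(0.46), np.float64(2.32), np.float64(-0.34))]
-0.03 0.06 [(np.float64(0.43), np.float64(2.02), np.float64(0.4)), (np.float64(0.41), np.float64(2.1), np.float64(0.24)), (np.float64(0.4), np.float64(2.17), np.float64(0.08)), (np.float64(0.4), np.float64(2.24), np.float64(-0.1)), (np.float64(0.41), np.float64(2.31), np.float64(-0.28))]
```

servo_tool(targets=[[0, 0, -0.01, 0, -0.05, 0, 0.3], [0, 0, -0.02, 0, -0.1, 0, 0.3], [0, 0, -0.03, 0, -0.2, 0, 0.3], [0, 0, -0.03, 0, -0.3, 0, 0.3], [0, 0, -0.03, 0, -0.43, 0, 0.3], [0, 0, -0.03, 0, -0.43, 0, 0.3], [0, 0, -0.03, 0, -0.43, 0, 0.3]])

```text
time: 9.1
eef_pos: [0.4485, 0.0371, 0.185]
tcp_rot: [0.995, -0.017, 0.102, -0.004]
ft_force: [0.8, -0.3, -0.2]
opening: 0.0254
```

Run:
```python
from h import *
s=st(); delta(P(-.18,0,.18),tool(.2)); delta(P(-.18,0,.18),tool(.2,.55))
```

```text
9.1 [0.4485 0.0371 0.185 ] [ 0.09   0.032  2.176 -0.022  0.73   1.71 ] [ 0.8 -0.3 -0.2] 0.02537863563548423
[0.0209, -0.0254, 0.0097] [-0.0134, -0.0037, 0.0134]
[0.0209, -0.0254, 0.0097] [0.1069, -0.0067, -0.5727]
```

servo_tool(targets=[[0.004, -0.005, 0.002, 0.02, 0, -0.1, 0.3], [0.008, -0.01, 0.004, 0.04, 0, -0.22, 0.3], [0.012, -0.015, 0.006, 0.065, -0.005, -0.34, 0.3], [0.016, -0.02, 0.008, 0.085, -0.005, -0.46, 0.3], [0.021, -0.025, 0.01, 0.107, -0.007, -0.573, 0.3], [0.021, -0.025, 0.01, 0.107, -0.007, -0.573, 0.3]])

```text
time: 9.7
eef_pos: [0.4697, 0.0603, 0.1775]
tcp_rot: [0.958, 0.27, 0.096, -0.025]
ft_force: [-0.1, -0.1, 0.2]
opening: 0.0259
```

Run:
```python
from h import *
s=st(); delta(P(-.18,0,.15),tool(.45,.55));delta(P(-.18,0,.13),tool(.7,.55))
```

```text
9.7 [0.4697 0.0603 0.1775] [0.059 0.096 2.125 0.133 0.747 0.989] [-0.1 -0.1  0.2] 0.025909240321935065
[-0.003, -0.0003, 0.0274] [0.0029, 0.2515, 0.0011]
[-0.007, -0.0004, 0.047] [0.0027, 0.5015, 0.0015]
```

servo_tool(targets=[[0, 0, 0.003, 0, 0.045, 0, 0.3], [0, 0, 0.007, 0, 0.09, 0, 0.3], [-0.001, 0, 0.011, 0, 0.135, 0, 0.3], [-0.002, 0, 0.016, 0, 0.18, 0, 0.3], [-0.003, 0, 0.02, 0, 0.225, 0, 0.3], [-0.003, 0, 0.024, 0, 0.27, 0, 0.3], [-0.004, 0, 0.028, 0, 0.315, 0, 0.3], [-0.005, 0, 0.032, 0, 0.36, 0, 0.3], [-0.005, 0, 0.036, 0, 0.405, 0, 0.3], [-0.006, 0, 0.04, 0, 0.45, 0, 0.3], [-0.007, 0, 0.045, 0, 0.5, 0, 0.3], [-0.007, 0, 0.047, 0, 0.5, 0, 0.3]])

```text
time: 10.9
eef_pos: [0.4699, 0.0611, 0.1293]
tcp_rot: [0.905, 0.253, 0.329, -0.092]
ft_force: [-0.0, 0.3, 0.7]
opening: 0.0257
```

Run:
```python
from h import *
s=st(); delta(P(-.18,0,.10),tool(.7,.3));delta(P(-.175,0,.10),tool(.7))
```

```text
10.9 [0.4699 0.0611 0.1293] [-0.191  0.177  2.463  1.684  0.449 -0.733] [-0.   0.3  0.7] 0.025719718020927426
[-0.0174, 0.0004, 0.0236] [-0.1575, 0.0017, 0.1873]
[-0.0142, 0.0032, 0.0263] [-0.3817, 0.0016, 0.4539]
```

servo_tool(targets=[[-0.002, 0, 0.003, -0.04, 0, 0.047, 0.3], [-0.004, 0, 0.005, -0.08, 0, 0.095, 0.3], [-0.006, 0.001, 0.008, -0.12, 0, 0.143, 0.3], [-0.007, 0.001, 0.011, -0.16, 0, 0.19, 0.3], [-0.009, 0.001, 0.014, -0.2, 0, 0.238, 0.3], [-0.01, 0.002, 0.017, -0.24, 0, 0.285, 0.3], [-0.011, 0.002, 0.02, -0.28, 0, 0.333, 0.3], [-0.012, 0.002, 0.022, -0.32, 0, 0.38, 0.3], [-0.013, 0.003, 0.024, -0.355, 0, 0.42, 0.3], [-0.014, 0.003, 0.026, -0.382, 0.001, 0.454, 0.3], [-0.014, 0.003, 0.026, -0.382, 0.001, 0.454, 0.3], [-0.014, 0.003, 0.026, -0.382, 0.001, 0.454, 0.3]])

```text
time: 12.1
eef_pos: [0.4777, 0.0628, 0.1012]
tcp_rot: [0.939, -0.019, 0.343, 0.008]
ft_force: [1.4, -1.4, -0.1]
opening: 0.0256
```

Run:
```python
from h import *
s=st(); delta(P(-.175,0,.035),tool(.7));delta(P(-.033,0,.035),tool(.7))
```

```text
12.1 [0.4777 0.0628 0.1012] [ 0.269  0.25   2.517  3.74   0.361 -1.899] [ 1.4 -1.4 -0.1] 0.025608445941345658
[-0.0435, 0.0011, 0.05] [-0.0029, -0.0014, 0.0061]
[0.065, 0.0021, 0.1416] [-0.0029, -0.0014, 0.0061]
```

servo_tool(targets=[[-0.008, 0, 0.01, 0, 0, 0.002, 0.3], [-0.02, 0.001, 0.022, 0, 0, 0.004, 0.3], [-0.032, 0.001, 0.036, 0, 0, 0.006, 0.3], [-0.04, 0.001, 0.046, 0, 0, 0.006, 0.3], [-0.043, 0.001, 0.05, 0, 0, 0.006, 0.3], [-0.043, 0.001, 0.05, 0, 0, 0.006, 0.3], [-0.043, 0.001, 0.05, 0, 0, 0.006, 0.3]])

```text
time: 12.8
eef_pos: [0.4774, 0.0605, 0.0356]
tcp_rot: [0.939, -0.023, 0.344, 0.008]
ft_force: [-0.1, 0.5, -0.4]
opening: 0.0259
```

Run:
```python
from h import *
s=st(); c=eyes.camera("wrist"); save(c,"w5");delta(P(-.033,0,.035),tool(.7))
```

```text
12.8 [0.4774 0.0605 0.0356] [ 0.264  0.49   2.536  3.504  0.593 -1.631] [-0.1  0.5 -0.4] 0.025893090272836254
[0.1072, -0.0011, 0.0919] [-0.0006, -0.0021, -0.002]
```

View pics/w5.png

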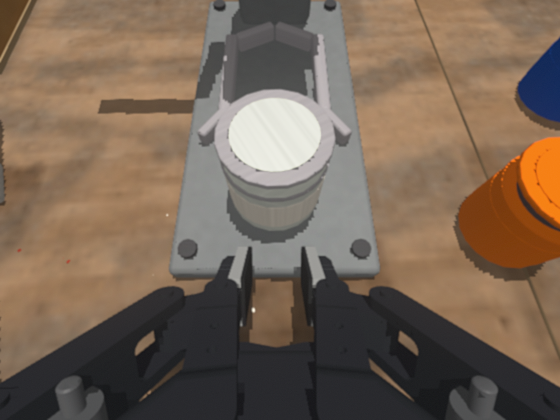

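The tin stands upright with its lid centred at (275,135), in line with the V stop and rails, and the two fingertips at (240,270) and (310,270) straddle its centre. Next I push slowly.

servo_tool(targets=[[0.006, 0, 0.005, 0, 0, 0, 0.3], [0.014, 0, 0.012, 0, 0, 0, 0.3], [0.02, 0, 0.017, 0, 0, 0, 0.3], [0.027, 0, 0.023, 0, 0, 0, 0.3], [0.034, 0, 0.029, 0, 0, 0, 0.3], [0.041, 0, 0.035, 0, 0, 0, 0.3], [0.048, 0, 0.041, 0, 0, 0, 0.3], [0.055, 0, 0.047, 0, 0, 0, 0.3], [0.062, 0, 0.053, 0, 0, 0, 0.3], [0.069, 0, 0.059, 0, 0, 0, 0.3], [0.076, 0, 0.065, 0, 0, 0, 0.3], [0.08, 0, 0.0685, 0, 0, 0, 0.3]])

```text
time: 14.05
eef_pos: [0.5827, 0.0551, 0.0346]
tcp_rot: [0.939, -0.024, 0.343, 0.008]
ft_force: [-7.2, 0.8, 5.5]
opening: 0.0256
```

Run:
```python
from h import *
s=st(); c=eyes.camera("wrist"); save(c,"w6");delta(P(-.033,0,.035),tool(.7))
W=wworld(c,s); L=R.from_euler('z',-YAW).apply((W-PO).reshape(-1,3)).reshape(W.shape)
m=(L[...,2]>.07)&(L[...,2]<.079)&(abs(L[...,1])<.04)&(L[...,0]<0)&(L[...,0]>-.13)
print(m.sum(),cv2.minEnclosingCircle(L[m][:,:2].astype(np.float32)),np.median(L[m],0))
```

```text
14.05 [0.5827 0.0551 0.0346] [ 0.176  0.52   2.331  3.499  0.422 -1.725] [-7.2  0.8  5.5] 0.025648150658492345
[0.0269, -0.0014, 0.0224] [0.0001, -0.0015, -0.002]
15346 ((-0.07215022295713425, 0.0015545011265203357), 0.06338699162006378) [-0.04945461 -0.00086565  0.07399494]
```

```bash
cat >> h.py <<'E'
def lid(s,c,zl=.071,zh=.077):
    W=wworld(c,s) if "tool_from_camera" in c else world(c)
    L=R.from_euler('z',-YAW).apply((W-PO).reshape(-1,3)).reshape(W.shape)
    m=((L[...,2]>zl)&(L[...,2]<zh)&(abs(L[...,1])<.036)&(L[...,0]<.05)&(L[...,0]>-.16)&(c["pixels"].min(-1)>60)).astype(np.uint8)
    n,l,sv,_=cv2.connectedComponentsWithStats(m); k=1+np.argmax(sv[1:,4]); q=L[l==k][:,:2].astype(np.float32)
    print("lid",len(q),cv2.minEnclosingCircle(q),q.min(0),q.max(0),np.median(L[l==k],0))
E
python3 - <<'E'
from h import *
s=ctrl.observe(); lid(s,eyes.camera("wrist"))
E
```

```text
lid 11502 ((-0.03757696971297264, -0.0018513075774535537), 0.03024129569530487) [-0.06719748 -0.03161049] [-0.00869556  0.0275671 ] [-0.04117564 -0.00206823  0.07386459]
```

View pics/w6.png

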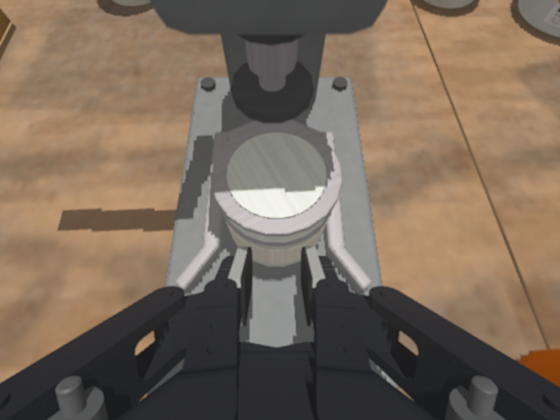

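The tin is between the rails (lid centre at (277,175)), measured 37.6 mm short of the seat. I continue the push.

servo_tool(targets=[[0.006, -0.001, 0.005, 0, 0, 0, 0.3], [0.011, -0.001, 0.0095, 0, 0, 0, 0.3], [0.016, -0.001, 0.0135, 0, 0, 0, 0.3], [0.02, -0.001, 0.017, 0, 0, 0, 0.3], [0.023, -0.001, 0.0195, 0, 0, 0, 0.3], [0.025, -0.001, 0.021, 0, 0, 0, 0.3], [0.026, -0.001, 0.022, 0, 0, 0, 0.3], [0.027, -0.001, 0.023, 0, 0, 0, 0.3]])

```text
time: 14.95
eef_pos: [0.6171, 0.0544, 0.034]
tcp_rot: [0.939, -0.023, 0.343, 0.008]
ft_force: [-7.7, 0.1, 5.8]
opening: 0.0254
```

Run:
```python
from h import *
s=st(); print(R.from_euler('z',-YAW).apply(s["eef_pos"]-PO));lid(s,eyes.camera("wrist"))
```

```text
14.95 [0.6171 0.0544 0.034 ] [ 0.159  0.539  2.261  3.516  0.371 -1.761] [-7.7  0.1  5.8] 0.02544912818012364
[-0.03444989 -0.00038489  0.03404703]
lid 6625 ((-0.00428793067112565, -0.0010746237821877003), 0.029949355870485306) [-0.03383068 -0.03054067] [0.01583595 0.0286965 ] [-0.01757912 -0.00200739  0.07376261]
```

Push is still sliding (constant 7.7 N). I push a few mm more to contact.

servo_tool(targets=[[0.0008, 0, 0.0006, 0, 0, 0, 0.3], [0.0016, 0, 0.0013, 0, 0, 0, 0.3], [0.0024, 0, 0.002, 0, 0, 0, 0.3], [0.003, 0, 0.0026, 0, 0, 0, 0.3], [0.003, 0, 0.0026, 0, 0, 0, 0.3]])

```text
time: 15.5
eef_pos: [0.6201, 0.0542, 0.0337]
tcp_rot: [0.939, -0.023, 0.342, 0.008]
ft_force: [-9.4, 1.2, 6.8]
opening: 0.0256
```

servo_tool(targets=[[0.0008, 0, 0.0006, 0, 0, 0, 0.3], [0.0016, 0, 0.0013, 0, 0, 0, 0.3], [0.0023, 0, 0.0019, 0, 0, 0, 0.3], [0.0023, 0, 0.0019, 0, 0, 0, 0.3]])

```text
time: 15.9
eef_pos: [0.6208, 0.0541, 0.0325]
tcp_rot: [0.94, -0.023, 0.34, 0.008]
ft_force: [-18.4, 1.6, 9.3]
opening: 0.0258
```

Contact with the stop: force is up to 18 N with almost no travel. I back off and check.

servo_tool(targets=[[-0.004, 0, -0.003, 0, 0, 0, 0.3], [-0.015, 0, -0.013, 0, 0, 0, 0.3], [-0.035, 0, -0.03, 0, 0, 0, 0.3], [-0.06, 0, -0.05, 0, 0, 0, 0.3], [-0.07, 0, -0.065, 0, 0, 0, 0.3], [-0.07, 0, -0.085, 0, 0, 0, 0.3], [-0.07, 0, -0.11, 0, 0, 0, 0.3], [-0.07, 0, -0.14, 0, 0, 0, 0.3], [-0.07, 0, -0.16, 0, 0, 0, 0.3], [-0.07, 0, -0.16, 0, 0, 0, 0.3]])

```text
time: 16.9
eef_pos: [0.4674, 0.0619, 0.1132]
tcp_rot: [0.938, -0.024, 0.345, 0.008]
ft_force: [0.3, -0.8, -0.0]
opening: 0.0256
```

Run:
```python
from h import *
s=st(); c=eyes.camera("wrist");lid(s,c); save(c,"w7")
for th in(0,.3,.6,.9,1.1):
    a=np.radians(80)-th; b=P(.03-.14*np.cos(a),.1,.16+.14*np.sin(a)); print(th,b.round(4))
c=eyes.camera("scene"); save(c,"scene1"); np.savez("scene1.npz",**c); W=world(c)
L=R.from_euler('z',-YAW).apply((W-PO).reshape(-1,3)).reshape(W.shape)
m=(L[...,2]>.27)&(L[...,2]<.33)&(abs(L[...,0])<.05)&(L[...,1]>.03)&(L[...,1]<.17)
print(m.sum(),np.percentile(L[m],[1,50,99],axis=0).round(4))
```

```text
16.9 [0.4674 0.0619 0.1132] [ 0.281  0.199  2.531  3.823  0.337 -1.967] [ 0.3 -0.8 -0. ] 0.02561528305456091
lid 1526 ((-0.0018931806553155184, -0.0011192577658221126), 0.030457105487585068) [-0.03184175 -0.03081499] [0.02053082 0.02803627] [-0.0135551  -0.00151683  0.07374058]
0 [0.662  0.1527 0.2979]
0.3 [0.6224 0.1546 0.2845]
0.6 [0.5885 0.1563 0.2601]
0.9 [0.5633 0.1575 0.2267]
1.1 [0.5525 0.158  0.2009]
397 [[-0.0028  0.0416  0.2731]
 [ 0.0018  0.0885  0.3032]
 [ 0.0124  0.1346  0.3075]]
```

View pics/scene1.png

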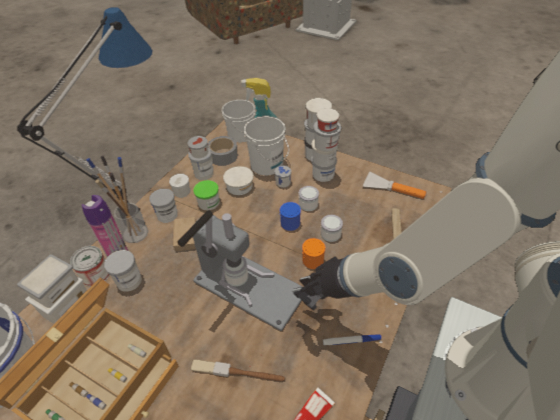

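Run:
```python
from h import *
a=cv2.imread("pics/scene1.png")[185:315,160:300]; b=cv2.imread("pics/w7.png")
cv2.imwrite("pics/crop1.png",np.hstack([cv2.resize(a,(452,420),interpolation=2),cv2.resize(b,(348,261))] if 0 else [cv2.resize(a,(452,420),interpolation=2),cv2.copyMakeBorder(cv2.resize(b,(348,261)),0,159,0,0,0)]))
s=st(); delta(P(-.18,0,.14),tool(.7,.55))
```

```text
17.0 [0.4689 0.062  0.1121] [ 0.28   0.204  2.529  3.818  0.339 -1.963] [ 0.1 -0.8  0.2] 0.02587227253706089
[0.0202, 0.0, -0.0194] [0.386, -0.004, -0.4589]
```

View pics/crop1.png

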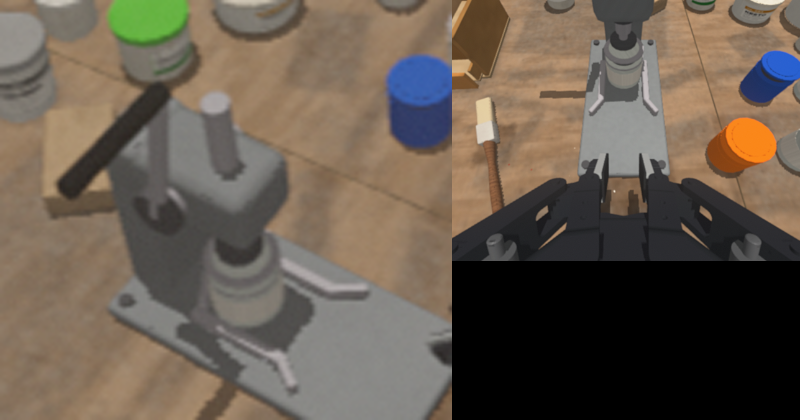

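The crop shows the tin under the foot against the stop, with its lid proud. The lever arm (155,150) joins the bar at its head-side end, so the bar's middle (115,140) is free to grip. I swing the wrist back the way it came.

servo_tool(targets=[[0.002, 0, -0.002, 0.032, 0, -0.038, 0.3], [0.004, 0, -0.004, 0.065, 0, -0.077, 0.3], [0.006, 0, -0.006, 0.1, 0, -0.119, 0.3], [0.008, 0, -0.008, 0.135, -0.001, -0.161, 0.3], [0.01, 0, -0.01, 0.17, -0.001, -0.203, 0.3], [0.012, 0, -0.012, 0.205, -0.002, -0.245, 0.3], [0.014, 0, -0.014, 0.24, -0.002, -0.287, 0.3], [0.016, 0, -0.016, 0.275, -0.003, -0.329, 0.3], [0.018, 0, -0.017, 0.31, -0.003, -0.371, 0.3], [0.019, 0, -0.018, 0.35, -0.004, -0.415, 0.3], [0.02, 0, -0.019, 0.386, -0.004, -0.459, 0.3], [0.02, 0, -0.019, 0.386, -0.004, -0.459, 0.3]])

```text
time: 18.2
eef_pos: [0.472, 0.0608, 0.138]
tcp_rot: [0.905, 0.255, 0.328, -0.094]
ft_force: [-0.2, -1.1, 0.4]
opening: 0.0256
```

Run:
```python
from h import *
s=st(); delta(P(-.18,0,.19),tool(.15,.55))
```

```text
18.2 [0.472  0.0608 0.138 ] [-0.195  0.154  2.45   1.595  0.452 -0.642] [-0.2 -1.1  0.4] 0.025615042057066585
[0.0336, -0.0011, -0.0397] [-0.0026, -0.5463, -0.0012]
```

servo_tool(targets=[[0.001, 0, -0.004, 0, -0.05, 0, 0.3], [0.003, 0, -0.008, 0, -0.1, 0, 0.3], [0.006, 0, -0.012, 0, -0.15, 0, 0.4], [0.009, 0, -0.016, 0, -0.2, 0, 0.5], [0.012, 0, -0.02, 0, -0.25, 0, 0.6], [0.016, 0, -0.024, 0, -0.3, 0, 0.7], [0.02, 0, -0.028, 0, -0.36, 0, 0.8], [0.024, -0.001, -0.032, 0, -0.42, 0, 0.8], [0.029, -0.001, -0.036, 0, -0.48, 0, 0.8], [0.034, -0.001, -0.04, -0.002, -0.546, 0, 0.8], [0.034, -0.001, -0.04, -0.002, -0.546, 0, 0.8]])

```text
time: 19.3
eef_pos: [0.4727, 0.0643, 0.1915]
tcp_rot: [0.96, 0.271, 0.073, -0.021]
ft_force: [1.0, 1.1, -0.5]
opening: 0.0684
```

Run:
```python
from h import *
s=st(); delta(P(-.12,.095,.38),tool(0,YAW+np.pi/2))
```

```text
19.3 [0.4727 0.0643 0.1915] [0.083 0.1   2.076 0.092 0.832 1.046] [ 1.   1.1 -0.5] 0.06836860018518721
[0.1283, -0.0431, -0.171] [0.074, -0.14, -0.9704]
```

servo_tool(targets=[[0.01, -0.003, -0.015, 0.007, -0.012, -0.09, 0.8], [0.024, -0.008, -0.034, 0.014, -0.027, -0.19, 0.8], [0.038, -0.013, -0.052, 0.022, -0.041, -0.29, 0.8], [0.052, -0.018, -0.07, 0.03, -0.056, -0.39, 0.8], [0.066, -0.022, -0.088, 0.037, -0.07, -0.49, 0.8], [0.08, -0.027, -0.106, 0.045, -0.085, -0.59, 0.8], [0.093, -0.031, -0.124, 0.053, -0.1, -0.69, 0.8], [0.106, -0.036, -0.142, 0.06, -0.114, -0.79, 0.8], [0.118, -0.04, -0.158, 0.068, -0.128, -0.89, 0.8], [0.128, -0.043, -0.171, 0.074, -0.14, -0.97, 0.8], [0.128, -0.043, -0.171, 0.074, -0.14, -0.97, 0.8], [0.128, -0.043, -0.171, 0.074, -0.14, -0.97, 0.8]])

```text
time: 20.5
eef_pos: [0.5337, 0.1524, 0.3779]
tcp_rot: [0.725, 0.689, -0.0, -0.001]
ft_force: [-0.3, -0.4, -0.7]
opening: 0.068
```

Run:
```python
from h import *
s=st(); c=eyes.camera("wrist"); save(c,"w8"); W=wworld(c,s)
L=R.from_euler('z',-YAW).apply((W-PO).reshape(-1,3)).reshape(W.shape)
m=(L[...,2]>.27)&(L[...,2]<.32)&(abs(L[...,0])<.05)&(L[...,1]>.0)&(L[...,1]<.17)
print(m.sum()); 
if m.sum(): print(np.percentile(L[m],[1,50,99],axis=0).round(4))
delta(P(0,.095,.36),tool(0,YAW+np.pi/2));delta(P(0.0057,.095,.279),tool(0,YAW+np.pi/2))
```

```text
20.5 [0.5337 0.1524 0.3779] [2.750e-01 1.360e-01 1.595e+00 1.000e-03 1.413e+00 3.260e-01] [-0.3 -0.4 -0.7] 0.06801572511061753
2783
[[-0.0034  0.0402  0.2739]
 [ 0.0014  0.0886  0.3039]
 [ 0.0113  0.1333  0.3067]]
[0.0023, 0.1227, 0.0175] [-0.0022, 0.0003, -0.003]
[0.0024, 0.1286, 0.0985] [-0.0022, 0.0003, -0.003]
```

View pics/w8.png

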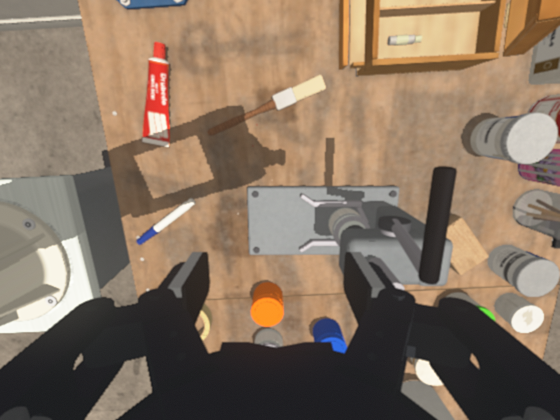

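The wrist view shows the bar at columns 425-452, rows 168-280. In the press frame that is x ≈ 3 mm, y 42-133 mm, top z 306 mm, in line with the stated height. I grip it near y = 90 mm.

servo_tool(targets=[[-0.001, 0.015, 0, 0, 0, 0, 0.8], [-0.002, 0.04, 0, 0, 0, 0, 0.8], [-0.003, 0.07, 0, 0, 0, 0, 0.8], [-0.003, 0.1, 0, 0, 0, 0, 0.8], [-0.003, 0.12, 0, 0, 0, 0, 0.7], [-0.003, 0.127, 0.01, 0, 0, 0, 0.6], [-0.003, 0.127, 0.03, 0, 0, 0, 0.6], [-0.003, 0.127, 0.055, 0, 0, 0, 0.6], [-0.003, 0.127, 0.08, 0, 0, 0, 0.6], [-0.003, 0.127, 0.095, 0, 0, 0, 0.6], [-0.003, 0.127, 0.099, 0, 0, 0, 0.6], [-0.003, 0.127, 0.099, 0, 0, 0, 0.6]])

```text
time: 21.75
eef_pos: [0.6609, 0.1425, 0.2803]
tcp_rot: [0.725, 0.689, -0.001, 0.0]
ft_force: [0.1, 0.3, 0.0]
opening: 0.0515
```

servo_tool(targets=[[0, 0, 0, 0, 0, 0, 0.3], [0, 0, 0, 0, 0, 0, 0.1], [0, 0, 0, 0, 0, 0, 0.0], [0, 0, 0, 0, 0, 0, 0.0], [0, 0, 0, 0, 0, 0, 0.0], [0, 0, 0, 0, 0, 0, 0.0]])

```text
time: 22.35
eef_pos: [0.6612, 0.1428, 0.2821]
tcp_rot: [0.724, 0.689, 0.0, 0.001]
ft_force: [-3.2, -0.3, 5.8]
opening: 0.0143
```

Run:
```python
from h import *
s=st(); p=R.from_euler('z',-YAW).apply(s["eef_pos"]-PO); print(p)
# rows: shift from the present pose along the tool axes for lever angles
q=R.from_quat(s["tcp_rot"]); g=s["eef_pos"]+q.apply([0,0,-.0187])
for th in np.arange(0,1.26,.05):
    a=np.radians(80); f=lambda t: R.from_euler('z',YAW).apply([-.14*np.cos(a-t),0,.14*np.sin(a-t)])
    print(round(th,2),q.inv().apply(f(th)-f(0)).round(4).tolist())
```

```text
22.35 [0.6612 0.1428 0.2821] [ 2.110e-01  3.930e-01  1.460e+00 -1.000e-03  1.288e+00  2.610e-01] [-3.2 -0.3  5.8] 0.014302687633296748
[0.00532111 0.0900717  0.28211227]
0.0 [0.0, 0.0, 0.0]
0.05 [-0.0, -0.0069, 0.0014]
0.1 [-0.0, -0.0136, 0.0031]
0.15 [-0.0, -0.0203, 0.0052]
0.2 [-0.0, -0.0269, 0.0075]
0.25 [-0.0, -0.0334, 0.0103]
0.3 [-0.0, -0.0397, 0.0133]
0.35 [-0.0001, -0.0458, 0.0166]
0.4 [-0.0001, -0.0518, 0.0203]
0.45 [-0.0001, -0.0576, 0.0242]
0.5 [-0.0001, -0.0632, 0.0285]
0.55 [-0.0001, -0.0685, 0.033]
0.6 [-0.0001, -0.0736, 0.0377]
0.65 [-0.0001, -0.0785, 0.0427]
0.7 [-0.0001, -0.0832, 0.048]
0.75 [-0.0001, -0.0875, 0.0535]
0.8 [-0.0001, -0.0916, 0.0592]
0.85 [-0.0001, -0.0954, 0.065]
0.9 [-0.0001, -0.0989, 0.0711]
0.95 [-0.0001, -0.1021, 0.0773]
1.0 [-0.0001, -0.1049, 0.0837]
1.05 [-0.0001, -0.1075, 0.0902]
1.1 [-0.0001, -0.1097, 0.0969]
1.15 [-0.0001, -0.1116, 0.1036]
1.2 [-0.0001, -0.1131, 0.1105]
1.25 [-0.0001, -0.1143, 0.1173]
```

servo_tool(targets=[[0, -0.0035, 0.0007, 0, 0, 0, 0], [0, -0.0069, 0.0014, 0, 0, 0, 0], [0, -0.0136, 0.0031, 0, 0, 0, 0], [0, -0.0203, 0.0052, 0, 0, 0, 0], [0, -0.0269, 0.0075, 0, 0, 0, 0], [0, -0.0334, 0.0103, 0, 0, 0, 0], [0, -0.0397, 0.0133, 0, 0, 0, 0], [0, -0.0458, 0.0166, 0, 0, 0, 0], [0, -0.0518, 0.0203, 0, 0, 0, 0], [0, -0.0576, 0.0242, 0, 0, 0, 0], [0, -0.0576, 0.0242, 0, 0, 0, 0]])

```text
time: 23.45
eef_pos: [0.6047, 0.1455, 0.2572]
tcp_rot: [0.724, 0.689, 0.001, 0.002]
ft_force: [6.6, -0.9, 1.7]
opening: 0.0136
```

```bash
cat > lv.py <<'E'
from h import *
s=st(); q=R.from_quat(s["tcp_rot"]); g=s["eef_pos"]+q.apply([0,0,-.0187]); l=R.from_euler('z',-YAW).apply(g-PO)
d=l-np.array([.03,.1,.16]); th=np.radians(80)-np.arctan2(d[2],-d[0]); f=R.from_euler('z',-YAW).apply(s["ft_force"])
t=np.array([-np.sin(np.radians(80)-th),0,-np.cos(np.radians(80)-th)])
print("theta",th,"radius",np.hypot(d[0],d[2]),"F tangential (resisting)",-f@t,"F radial",f@np.cross(t,[0,1,0]))
E
python3 lv.py
```

```text
23.45 [0.6047 0.1455 0.2572] [ 0.235  0.324  1.616 -0.002  1.198  0.285] [ 6.6 -0.9  1.7] 0.013642087694965103
theta 0.43733997051613704 radius 0.14157282743555571 F tangential (resisting) 6.441252653083751 F radial 2.440611440135148
```

servo_tool(targets=[[0, -0.0028, 0.0021, 0, 0, 0, 0], [0, -0.0056, 0.0043, 0, 0, 0, 0], [0, -0.0083, 0.0065, 0, 0, 0, 0], [0, -0.0109, 0.0088, 0, 0, 0, 0], [0, -0.0135, 0.0111, 0, 0, 0, 0], [0, -0.016, 0.0135, 0, 0, 0, 0], [0, -0.016, 0.0135, 0, 0, 0, 0]])

```text
time: 24.15
eef_pos: [0.5904, 0.1463, 0.2448]
tcp_rot: [0.724, 0.689, 0.002, 0.003]
ft_force: [6.9, -2.0, 4.6]
opening: 0.0137
```

```bash
python3 lv.py
```

```text
24.15 [0.5904 0.1463 0.2448] [ 0.242  0.311  1.662 -0.003  1.162  0.292] [ 6.9 -2.   4.6] 0.013673881258242442
theta 0.5717380038191728 radius 0.14097556647746054 F tangential (resisting) 8.214519561378971 F radial 1.3930530725408532
```

servo_tool(targets=[[0, -0.0025, 0.0025, 0, 0, 0, 0], [0, -0.0049, 0.005, 0, 0, 0, 0], [0, -0.0073, 0.0076, 0, 0, 0, 0], [0, -0.0096, 0.0103, 0, 0, 0, 0], [0, -0.0096, 0.0103, 0, 0, 0, 0]])

```text
time: 24.65
eef_pos: [0.5811, 0.1467, 0.2342]
tcp_rot: [0.724, 0.689, 0.003, 0.003]
ft_force: [11.9, -1.8, 2.7]
opening: 0.0139
```

```bash
python3 lv.py
```

```text
24.65 [0.5811 0.1467 0.2342] [ 0.246  0.307  1.693 -0.003  1.135  0.297] [11.9 -1.8  2.7] 0.013861930635888477
theta 0.6719509397782645 radius 0.1401853967443749 F tangential (resisting) 9.948692419106882 F radial 7.175277846320231
```

servo_tool(targets=[[0, -0.0022, 0.0028, 0, 0, 0, 0], [0, -0.0043, 0.0055, 0, 0, 0, 0], [0, -0.0043, 0.0055, 0, 0, 0, 0]])

```text
time: 24.95
eef_pos: [0.5795, 0.1469, 0.232]
tcp_rot: [0.724, 0.689, 0.005, 0.005]
ft_force: [11.9, -4.5, 19.9]
opening: 0.014
```

```bash
python3 lv.py
```

```text
24.95 [0.5795 0.1469 0.232 ] [ 0.248  0.303  1.703 -0.004  1.122  0.299] [11.9 -4.5 19.9] 0.014010468207154948
theta 0.691789324526056 radius 0.14006221232122115 F tangential (resisting) 22.99924563318524 F radial -3.6804848728071846
```

The lever came up firm at about 0.69 rad with 23 N at the bar. That puts the foot's rest height at about 85 mm, inside the stated range, so the lid is home. I return the lever.

servo_tool(targets=[[0, 0.0043, -0.0055, 0, 0, 0, 0], [0, 0.0139, -0.0158, 0, 0, 0, 0], [0, 0.0243, -0.025, 0, 0, 0, 0], [0, 0.0357, -0.0332, 0, 0, 0, 0], [0, 0.0478, -0.0402, 0, 0, 0, 0], [0, 0.0606, -0.046, 0, 0, 0, 0], [0, 0.0739, -0.0504, 0, 0, 0, 0], [0, 0.0806, -0.0521, 0, 0, 0, 0], [0, 0.086, -0.0532, 0, 0, 0, 0], [0, 0.0875, -0.0535, 0, 0, 0, 0], [0, 0.0875, -0.0535, 0, 0, 0, 0]])

```text
time: 26.05
eef_pos: [0.661, 0.1428, 0.2804]
tcp_rot: [0.724, 0.689, -0.0, 0.0]
ft_force: [0.7, 1.9, 0.7]
opening: 0.0141
```

```bash
python3 lv.py
```

```text
26.05 [0.661  0.1428 0.2804] [ 2.110e-01  3.950e-01  1.461e+00 -1.000e-03  1.286e+00  2.610e-01] [0.7 1.9 0.7] 0.014059110579256582
theta 0.0020343759631922254 radius 0.14125698145716972 F tangential (resisting) 0.7358816486560039 F radial -0.6122771071388295
```

Lever is at 0. I open and withdraw upward, then back.

servo_tool(targets=[[0, 0, 0, 0, 0, 0, 0.3], [0, 0, 0, 0, 0, 0, 0.6], [0, 0, 0, 0, 0, 0, 0.6], [0, 0, 0, 0, 0, 0, 0.6], [0, 0, -0.01, 0, 0, 0, 0.6], [0, 0, -0.035, 0, 0, 0, 0.6], [0, 0, -0.07, 0, 0, 0, 0.6], [0, 0, -0.1, 0, 0, 0, 0.6], [0, -0.03, -0.11, 0, 0, 0, 0.6], [0, -0.07, -0.11, 0, 0, 0, 0.6], [0, -0.12, -0.11, 0, 0, 0, 0.6], [0, -0.15, -0.11, 0, 0, 0, 0.6]])

```text
time: 27.25
eef_pos: [0.5086, 0.1501, 0.3916]
tcp_rot: [0.724, 0.689, -0.0, 0.0]
ft_force: [-0.5, 0.2, -0.1]
opening: 0.0514
```

Run:
```python
from h import *
s=st(); c=eyes.camera("wrist"); save(c,"w9"); W=wworld(c,s)
L=R.from_euler('z',-YAW).apply((W-PO).reshape(-1,3)).reshape(W.shape)
m=(L[...,2]>.29)&(L[...,2]<.32)&(abs(L[...,0])<.05)&(L[...,1]>.04)&(L[...,1]<.17)
print("bar",m.sum(),np.percentile(L[m],[1,50,99],axis=0).round(4).tolist())
lid(s,c,.056,.082)
c=eyes.camera("scene"); save(c,"scene2"); lid(s,c,.059,.068)
W=world(c)
L=R.from_euler('z',-YAW).apply((W-PO).reshape(-1,3)).reshape(W.shape)
m=(L[...,2]>.058)&(L[...,2]<.079)&(np.hypot(L[...,0],L[...,1])<.034); print("z hist",np.histogram(L[m][:,2],bins=np.arange(.058,.08,.002)))
c=eyes.camera("top");W=world(c)
for x,y in((.6064,-.2754),(.4992,-.2006)):
    m=(np.hypot(W[...,0]-x,W[...,1]-y)<.05)&(abs(W[...,2]-.0515)<.006)
    if m.sum(): print("closed",cv2.minEnclosingCircle(W[m][:,:2].astype(np.float32)))
b=cv2.imread("pics/scene2.png")[185:315,160:300];cv2.imwrite("pics/crop2.png",cv2.resize(b,(560,520),interpolation=2))
```

```text
27.25 [0.5086 0.1501 0.3916] [ 2.850e-01  8.600e-02  1.623e+00 -1.000e-03  1.433e+00  3.340e-01] [-0.5  0.2 -0.1] 0.05138040010210563
bar 2474 [[-0.0033, 0.0413, 0.2943], [0.0009, 0.0906, 0.304], [0.0111, 0.1333, 0.3067]]
lid 482 ((-0.0006659220671281219, -0.0012464274186640978), 0.029740935191512108) [-0.0300274  -0.02737492] [0.02701396 0.02817006] [-0.01317776  0.01204257  0.06407128]
lid 247 ((5.579679782385938e-05, 0.0008181356242857873), 0.03064865991473198) [-0.0294407  -0.02966054] [0.02921217 0.03066716] [-0.0094379   0.01054555  0.06388867]
z hist (array([16, 29, 92, 92, 27,  2,  0,  0,  0,  0]), array([0.058, 0.06 , 0.062, 0.064, 0.066, 0.068, 0.07 , 0.072, 0.074,
       0.076, 0.078]))
closed ((0.6068515777587891, -0.2752830684185028), 0.029760580509901047)
closed ((0.4992396831512451, -0.20063984394073486), 0.029863445088267326)
```

View pics/crop2.png

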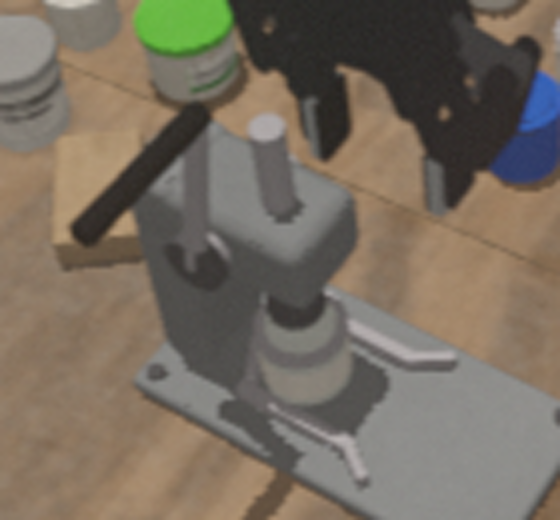

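The lid top is now at 64 mm (14 + 50), so it is closed. The tin is within 2 mm of the seat, the lever is at rest, the closed tins have not moved, and the robot is clear.

```bash
python3 -c "
from rig import ctrl
print(ctrl.sign_off())"
```

```text
the job is handed in; nothing more can be done
None
```

The tin is closed and standing in the press. I handed the job in at about 27 s of the 72 s allowed; the sign-off gives no verdict.

I picked up the tin with the raised lid, which was the one with its top at 60 mm (the other two were at 51 mm). I set it on the front of the bed and pushed it in with the tool leaning back 40° until it met the back stop. At the stop the push force rose from about 8 N to 18 N with almost no further travel. I then gripped the bar and pulled until it came up firm at about 0.69 rad with 23 N at the bar, well under the 40 N limit. I led the lever back up, let go and withdrew.

**Last checks:**
- **Lid:** its top is at 64 mm above the table, which is the 14 mm bed plus a 50 mm closed tin. It was at 74 mm before pressing.
- **Tin position:** within about 1–2 mm of the seat point in two camera views, and upright.
- **Lever:** at about 0.00 rad just before I let go, and the bar looked the same as at rest afterwards.
- **Closed tins:** both within 1 mm of where they started.
- **Robot:** clear of everything, with wrist force near zero.

**Failures and disagreements:**
- **First lean-back failed:** it stopped at a wrist joint limit in free air. I re-ran it with the wrist turned the other way round and touched nothing.
- **Bar position:** its middle measured y ≈ 88–90 mm in the press frame, against the stated 100 mm. I gripped it where I measured it.

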